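# Turn the glass vase in its jaw fixture and shim it snug

## Task

Lift the square glass vase out of the jaw fixture, turn it a quarter and set it down gently between the jaws again so that its green-painted face looks to the far side (away from you), square and right up against the fixed jaw; leave the sliding jaw locked. Then take the yellow taper shim by its red handle and slide it thin end down, flat face to the glass, between the vase and the middle of the sliding jaw until it drags snugly, without forcing it. Finish while still holding the shim steady at that depth, the pot and paint jars undisturbed.

Things in the scene. Friction and masses are not known exactly. Their poses are not given: they have to be found in the camera images.
- fixture: Plywood board 110 (x) x 270 (y) x 20 mm with two cork-faced upright jaws, fixed to the table, yaw within 0.3 rad. Origin: underside of the board, 30 mm in front of the fixed jaw's face, mid-width. z up, x (along the jaw faces) to the far side, y from the fixed jaw to the sliding jaw. The vase stands on the board, z = 20 mm. Open on its +x and -x sides.
- fixed_edge (a point): Fixed jaw (60 mm wide in x): mid-width of the upper end of its straight upright face, y = -30 mm, z = 92 mm in the fixture. Above it a 45 degree lead-in chamfer 8 mm deep and high, then a flat top at z = 100 mm, 16 mm deep. Axes as the fixture. Below, gussets and a foot reach 74 mm behind the face.
- jaw: Sliding jaw on the fixture's +y side, mirror image of the fixed jaw, locked by its low black star knob (57 mm above the table, 60 mm behind the face): it withstands over 100 N. Faces are 65 to 67 mm apart, so the vase has 5 to 7 mm of play. Origin: foot of its upright face on the board's top, mid-width; axes as the fixture, face in the plane y = 0.
- jaw_edge (a point): Sliding jaw: mid-width of the upper end of its straight upright face, z = 72 mm in the jaw's frame (92 mm above the table); above it the same 8 mm chamfer, flat top 100 mm above the table. Axes as the fixture.
- vase: Square clear-glass vase 60 x 60 mm, 120 mm tall, 5 mm walls, open top, about 0.35 kg. Origin: centre of its underside, z up; the face at x = +30 mm has dry green strokes. It starts on the board, that face to the sliding jaw (vase x along fixture y), its rim 140 mm above the table and 40 mm above the jaws. Wanted: vase x along fixture x.
- painted (a point): Point on the green face of the vase, mid-width, 100 mm above its underside; axes as the vase.
- shim: Yellow nylon taper shim, 160 mm long, 24 mm wide, 60 g, tip down in the block's slot, leaning up to 2 degrees. Origin: middle of the tip on the flat face. z to the handle, x across its width, y from flat to tapered face, within 40 degrees of the fixture's y. 2 mm thick at the tip, 9 mm at z = 84 mm (1 in 12, even). Snug with the tip 35 to 60 mm below jaw_edge; drag grows over the last few mm.
- shim_grip (a point): Middle of the shim's red handle (28 mm in x, 10 mm in y, from 110 to 160 mm above the tip): 138 mm from the tip, 5 mm from the flat face; axes as the shim. Held here, the fingertips stay above the vase's rim when the shim is in. Snug means an upward drag of about 5 to 15 N on the handle.
- block: Dark wooden tool block 70 (x) x 110 (y) x 45 mm, fixed, left or right of the fixture, with a slot 26 (x) x 6.2 (y) mm, 38 mm deep in the middle of its top, in which the shim stands. Origin: centre of its underside.
- water_pot: Clear plastic water pot, open, 84 mm across, 85 mm tall. Origin: centre of its underside.
- green_jar: Green paint jar, 54 mm across, 60 mm tall. Origin: centre of its underside.
- yellow_jar: Amber paint jar with yellow cap, 54 mm across, 60 mm tall. Origin: centre of its underside.

How it is judged (in metres and radians):
On the way:
1. the vase stands free on the fixture between the jaws, its green face to the far side, let go (x of painted in the frame of fixture above 0.015 m and z of vase in the frame of fixture below 0.023 m and horizontal distance between vase and fixture below 0.025 m and angle between the x axis of vase and the x axis of fixture, either way round below 0.1 rad and contact force between the fingers and vase below 0.1 N), for 0.2 s.
At the end, for the whole second after the job is handed in: Vase upright on the board, square (0.06 rad), within 15 mm of mid-jaw and 2.5 mm of the fixed jaw, green face far side, untouched; shim held in the fingers, upright, tip 25 mm or more below the straight face's upper end, within 18 mm of mid-jaw, pressed 2 to 30 N between vase and sliding jaw, still (x of painted in the frame of fixture above 0.015 m and z of vase in the frame of fixture below 0.023 m and angle between vase's own z axis and vertical below 0.04 rad and angle between the x axis of vase and the x axis of fixture, either way round below 0.06 rad and y of vase in the frame of fixture below 0.0025 m and x of vase in the frame of fixture between -0.015 and 0.015 m and z of shim in the frame of jaw below 0.047 m and x of shim in the frame of jaw between -0.018 and 0.018 m and y of shim in the frame of vase below 0.032 m and angle between shim's own z axis and vertical below 0.08 rad and contact force between shim and vase above 2 N and contact force between shim and jaw between 2 and 30 N and contact force between the fingers and shim above 2 N and contact force between the arm and vase below 0.2 N and linear speed of each of shim, vase below 0.01 m/s); the arm keeps its last pose, push and grip.
It fails at once if the glass vase is dropped: it falls free of the fingers from above its seat (contact force between the arm and vase below 0.05 N and z of vase in the frame of fixture above 0.026 m and linear speed of vase above 0.3 m/s).
It fails at once if the shim is forced: more than 40 N on the glass or the jaw (contact force between shim and vase above 40 N or contact force between shim and jaw above 40 N).
It fails at once if the sliding jaw is shifted by more than 3 mm (distance of jaw from where it was at the start of the episode above 0.003 m).
It fails at once if the pot or a paint jar is pushed by more than 20 mm or tipped (distance of any of water_pot, green_jar, yellow_jar from where it was at the start of the episode above 0.02 m or angle between any of water_pot, green_jar, yellow_jar's own z axis and vertical above 0.4 rad).
It also fails if it takes over 72 s, if anything falls off the work surface, if the arm or the gripper's body presses on something with over 40 N, if the wrist force passes 120 N, or if a joint passes its speed limit or range.

## Robot

A 6-joint arm with a two-finger parallel gripper is mounted at the origin on the work surface. World frame = base frame: x ahead of the robot, y to its left, z up, the work surface at z = 0. Lengths are in mm, angles in degrees, forces in N, time in s.
With the tool pointing down it reaches from about 300 to 1000 mm from the base axis. Payload 5.1 kg.
Tool frame: the origin (TCP) lies midway between the tips of the shut fingers; the grasp point (between the pads) lies 19 mm behind it; z points along the fingers, y is the line along which they close (so a half turn about z gives the same grasp; the last joint's range is limited). The gripper opens to 95 mm and grips with 3 to 60 N. Pads are 20 mm wide; open, the fingers measure 119 mm over their backs; the gripper's body (75 mm by 180 mm) begins 59 mm behind the grasp point.
Start: joints at [-73.201, 7.093, 94.555, -0, 78.352, -4.733], TCP at [238.528, -604.639, 214.656] pointing down, gripper open.
Joint ranges: [-149.61, 149.61], [-58.7, 133.49], [1.44, 155.28], [-77.14, 257.14], [18.33, 153.61], [-166.67, 166.67]. Speed limits (degrees/s): [147.25, 147.25, 180, 180, 180, 180].

## Interface

Orientations are given as a 3x3 rotation matrix whose columns are the frame's x, y, z axes.
In Python, from rig import env gives the robot as it stands.
- The arm moves only by the shell command python3 drive.py 'ROWS' [OPENING] [FORCE]. ROWS is one flat JSON list of numbers that holds 1 to 5 rows one after another, with no inner brackets; each row has 4 numbers: dx, dy, dz in mm, then a turn about the tool's z in degrees; each row is the pose to reach, as a shift and turn from the pose commanded when the command began, along the tool's axes at that moment; what a row does not reach only later rows make up. A row lasts 1/10 s, in which the tool goes at most 50 mm and 8.59 degrees, less where a joint would pass 70% of its speed; a pose out of reach is approached as far as the arm can. OPENING is the opening from 0.0 (shut) to 1.0 (fully open), set as the command begins (- or left out keeps the last). The fingers move at their own pace and stop on an object; FORCE is the grip in N (left out, the last holds). Time passes only in rows, so rows that do not move let the fingers close. It prints the time, the measured TCP pose, the force, the opening and the grip force at its end. Input that does not fit is refused with a message, and nothing moves.
- env.get_obs(): the state, without advancing time (a new reading comes with each control period).
- env.capture(name): name is "side" or "top" or "wrist"; returns a dict with "image" (400x640x3 uint8, red, green, blue), "mtx" (3x3 intrinsics, pixels), "k1" (the pictures are not rectified: a ray, as slopes to the right and down, at radius r is drawn at 1 + k1 r^2 times it, then the intrinsics apply), "origin" and "attitude" of the camera in the world. Camera axes: x right, y up, looking along -z (the intrinsics and any distortion apply to the point x, -y, -z); pixel columns grow to the right and rows downward; lengths in mm; the calibration is good to about 2 mm. A picture is of the moment at which its call begins. There is no depth.
- env.close_job(): hands the job in; it is judged then, once.
The state is a dict: "clock": time; "joint_positions": joint angles; "qd": joint speeds; "effort": joint torques, N m; "eef_pos": TCP position; "tool_rot": TCP orientation; "ft_force": force on the tool from outside, world axes, zero at the start; "torque": the same for the moment, N m; "grip_width": opening from 0.0 (shut) to 1.0 (fully open); "gripper_force": force on a finger pad.
Only numpy, scipy, OpenCV 4.12 (cv2) and the standard library are available. Lean on these libraries where they do the work, as an engineer would, in place of code of your own. Each camera call takes 0.05 s, during which the arm holds its last target. There are 200 camera calls.

## Working session

There is one attempt and no reset: what is moved stays moved. The work goes in short steps, Python scripts to look and compute and a shell command to move; the robot and the scene stay as the last step left them, time stands still between calls to the robot, and variables do not carry over. Pictures are saved under pics/ and viewed, at most 10 in all, crops included, and the job is handed in when it is done.

```bash
ls; mkdir -p pics
python3 - <<'E'
from rig import env
import cv2,numpy as np,pickle
d={}
for n in("side","top","wrist"):
    c=env.capture(n);d[n]=c;cv2.imwrite(f"pics/{n}0.png",c["image"][:,:,::-1]);print(n,c["mtx"].tolist(),c["k1"],c["origin"],np.round(c["attitude"],4).tolist())
pickle.dump(d,open("c0.pkl","wb"))
o=env.get_obs();print(o)
E
```

```text
drive.py
pics
rig.py
  5 drive.py
  3 rig.py
  8 total
side [[492.1899508623435, 0.0, 314.5512997938766], [0.0, 492.1899508623435, 197.11264252267839], [0.0, 0.0, 1.0]] -0.15384270524135712 [ 394.41960633 -765.43601942  833.40300746] [[0.953, 0.2077, -0.2205], [-0.3028, 0.6415, -0.7048], [-0.0049, 0.7385, 0.6742]]
top [[369.27927239371115, 0.0, 319.04626103595467], [0.0, 369.27927239371115, 193.51824195094386], [0.0, 0.0, 1.0]] 0.029900967210614752 [ 562.40404602    8.18762549 1005.85950918] [[0.0162, 0.9992, -0.0359], [-0.9994, 0.0173, 0.0295], [0.0301, 0.0354, 0.9989]]
wrist [[316.1343443169169, 0.0, 322.03356544362623], [0.0, 316.1343443169169, 198.89137205220658], [0.0, 0.0, 1.0]] 0.022294651449974858 [ 312.41462445 -574.72741048  384.09850922] [[0.3672, 0.8927, 0.2614], [-0.9302, 0.3529, 0.1014], [-0.0017, -0.2804, 0.9599]]
{'clock': 0.15, 'joint_positions': array([-7.32033141e+01,  7.12566533e+00,  9.46144786e+01, -4.12114335e-04,
        7.83531038e+01, -4.73221993e+00]), 'qd': array([ 0.01593566, -0.08629676, -0.18014295,  0.05512762, -0.04371136,
       -0.00912718]), 'effort': array([ 3.26813542e-04, -4.18191433e+01, -3.60472620e+01,  7.74704316e-02,
        4.68848040e-02, -1.04523976e-04]), 'eef_pos': array([ 238.36276629, -604.18550415,  213.67775052]), 'tool_rot': array([[ 9.30232044e-01,  3.66971547e-01, -4.77047340e-04],
       [ 3.66971835e-01, -9.30230751e-01,  1.55600942e-03],
       [ 1.27247080e-04, -1.62251276e-03, -9.99998676e-01]]), 'ft_force': array([-0.57143307,  0.92388372, -0.06378623]), 'torque': array([ 0.03537342, -0.02097719,  0.03680646]), 'gripper_force': 0.0, 'grip_width': 0.9984398717783354}
```
View pics/top0.png

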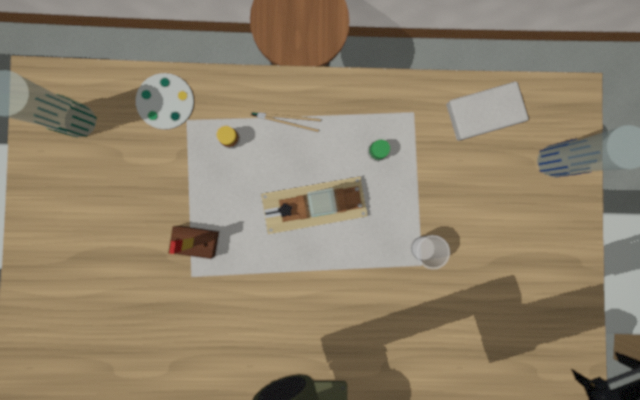

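View pics/side0.png

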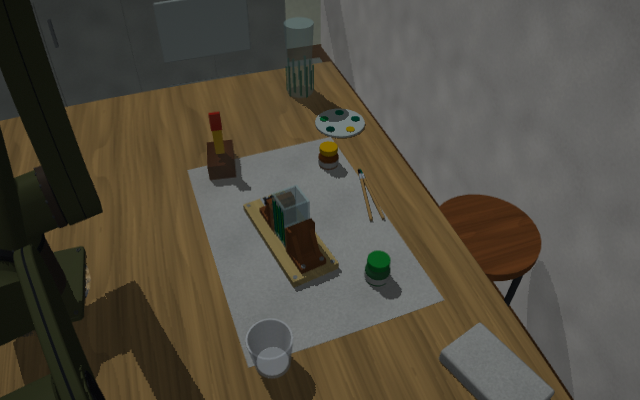

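The top view shows the vase at about (321,204). The sliding jaw with its black knob is to its left (+y), and the fixed jaw is to its right. The block with the shim is near (193,242), with the red handle at (176,246). In the side view the handle is at (215,122), the vase rim is near (291,195), and the green face points to the sliding jaw.

Create h.py:
```python
import numpy as np,cv2,pickle
from rig import env
def rays(c,px):
    p=cv2.undistortPoints(np.array(px,float).reshape(-1,1,2),c["mtx"],np.array([c["k1"],0,0,0,0.])).reshape(-1,2)
    # iterate exactly: undistortPoints' model is x_d = x(1+k1 r^2)
    d=np.c_[p[:,0],-p[:,1],-np.ones(len(p))]@np.array(c["attitude"]).T
    return np.array(c["origin"]),d/np.linalg.norm(d,axis=1)[:,None]
def plane(c,px,z):
    o,d=rays(c,px); return o+d*((z-o[2])/d[:,2])[:,None]
def tri(obs):
    A=0;b=0
    for c,px in obs:
        o,d=rays(c,[px]);d=d[0];P=np.eye(3)-np.outer(d,d);A=A+P;b=b+P@o
    x=np.linalg.solve(A,b)
    res=[np.linalg.norm(np.cross(x-rays(c,[p])[0],rays(c,[p])[1][0])) for c,p in obs]
    return x,np.round(res,1)
def proj(c,X):
    X=np.atleast_2d(X); q=(X-c["origin"])@np.array(c["attitude"]); s=np.c_[q[:,0],-q[:,1]]/-q[:,2:3]
    s=s*(1+c["k1"]*(s**2).sum(1,keepdims=True)); return s@np.array(c["mtx"])[:2,:2].T+np.array(c["mtx"])[:2,2]
def blobs(img,lo,hi,amin=15):
    m=cv2.inRange(cv2.cvtColor(img,cv2.COLOR_RGB2HSV),lo,hi)
    n,_,s,ce=cv2.connectedComponentsWithStats(m); return [(ce[i].round(1).tolist(),s[i].tolist()) for i in range(1,n) if s[i,4]>=amin]
def snap(n,name=None):
    c=env.capture(n)
    if name: cv2.imwrite(f"pics/{name}.png",c["image"][:,:,::-1])
    pickle.dump(c,open(f"{name or n}.pkl","wb")); return c
def goto(x,y,z,yaw=None):
    """shift in tool axes (mm) + tool turn so that tool y points at world yaw (deg), mod 180"""
    o=env.get_obs();R=o["tool_rot"];d=R.T@(np.array([x,y,z])-o["eef_pos"])
    t=0
    if yaw is not None:
        cur=np.degrees(np.arctan2(R[1,1],R[0,1])); t=-((yaw-cur+90)%180-90)
    print("tool shift",d.round(1),"turn",round(t,1),"j6",o["joint_positions"][5].round(1))
```

Run:
```python
from h import *
d=pickle.load(open("c0.pkl","rb"))
for n in("top","side"):
    c=d[n]
    print(n,"red",blobs(c["image"],(0,180,90),(4,255,255)),blobs(c["image"],(172,150,90),(180,255,255)))
    print("yel",blobs(c["image"],(22,150,90),(32,255,255),30))
t=d["top"]
print(plane(t,[[321,204]],140),plane(t,[[380,149]],60),plane(t,[[227,135]],60),plane(t,[[430,250]],85))
print("block",plane(t,[[193,242]],45),"handle",tri([(t,(176,246)),(d["side"],(215,122))]))
w=d["wrist"];o=env.get_obs();print(o["tool_rot"].T@(w["origin"]-o["eef_pos"]))
```

```text
top red [([173.4, 246.4], [171, 241, 5, 12, 42])] []
yel [([226.8, 135.6], [219, 128, 17, 17, 227]), ([187.6, 243.1], [183, 239, 10, 10, 63])]
side red [] []
yel [([349.9, 128.7], [346, 127, 9, 5, 34]), ([328.2, 146.3], [320, 141, 18, 11, 154])]
[[569.02684311 -22.35710953 140.        ]] [[ 714.27534125 -175.46829873   60.        ]] [[741.80355024 217.72845735  60.        ]] [[ 459.21224308 -298.42432034   85.        ]]
block [[467.37491553 300.13866382  45.        ]] handle (array([466.62185577, 310.08287646, 138.27725547]), array([0.4, 0.4]))
[  79.71738763   -0.50440949 -170.41002218]
```

```bash
python3 drive.py '[0, 0, -15, -8, 0, 0, -30, -16, 0, 0, -45, -24, 0, 0, -60, -32, 0, 0, -66, -39]'; python3 drive.py '[0, 0, 0, -8, 0, 0, 0, -16, 0, 0, 0, -24, 0, 0, 0, -32, 0, 0, 0, -39]'; python3 -c "
from h import *
goto(569,-22,280,9.4)"
```

```text
clock: 0.65
eef_pos: [238.7, -605.1, 282.3]
tool_rot: [[0.487, 0.873, 0.001], [0.873, -0.487, -0.002], [-0.001, 0.001, -1.0]]
ft_force: [0.2, -0.1, 0.1]
grip_width: 0.998
gripper_force: 0.0
clock: 1.15
eef_pos: [238.5, -604.4, 280.1]
tool_rot: [[-0.171, 0.985, -0.0], [0.985, 0.171, 0.001], [0.001, -0.0, -1.0]]
ft_force: [-0.4, -0.6, 0.7]
grip_width: 1.004
gripper_force: 0.0
tool shift [5.174e+02 4.252e+02 5.000e-01] turn 0.4 j6 -83.0
```

```bash
python3 drive.py '[35, 28, 0, 0, 70, 57, 0, 0, 105, 86, 0, 0, 140, 115, 0, 0, 175, 144, 0, 0]' >/dev/null; python3 drive.py '[35, 28, 0, 0, 70, 57, 0, 0, 105, 86, 0, 0, 140, 115, 0, 0, 175, 144, 0, 0]'>/dev/null; python3 drive.py '[35, 28, 0, 0, 70, 57, 0, 0, 105, 86, 0, 0, 140, 115, 0, 0, 167, 137, 0, 0]'; python3 drive.py '[0, 0, 0, 0, 0, 0, 0, 0]';python3 -c "
from h import *
goto(569,-22,280,9.4)
c=snap('wrist','w1')"
```

```text
clock: 2.65
eef_pos: [572.7, -22.0, 280.2]
tool_rot: [[-0.167, 0.986, -0.0], [0.986, 0.167, 0.0], [0.0, -0.0, -1.0]]
ft_force: [0.5, -0.7, 0.1]
grip_width: 0.999
gripper_force: 0.0
clock: 2.85
eef_pos: [571.9, -24.0, 280.1]
tool_rot: [[-0.167, 0.986, -0.001], [0.986, 0.167, -0.0], [-0.0, -0.001, -1.0]]
ft_force: [-0.0, -0.4, 0.1]
grip_width: 0.998
gripper_force: 0.0
tool shift [ 2.4 -2.5  0.1] turn 0.2 j6 -17.4
```

View pics/w1.png

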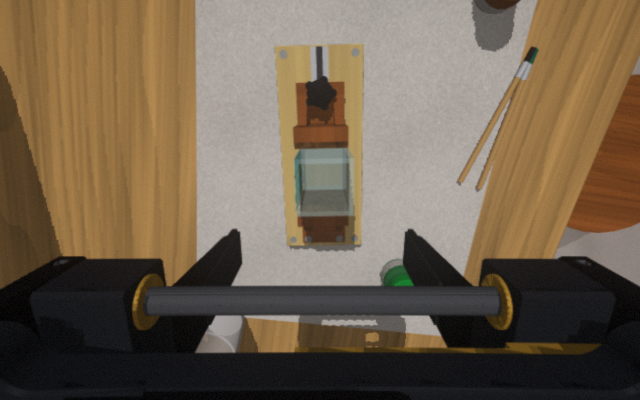

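The wrist view shows the board's screws at (283,54), (355,52), (293,240) and (354,239), the knob at (320,92), the sliding-jaw top at (320,133) and the vase rim around (295–353, 148–216). There is a green tint on the left side of the vase, so I'll zoom in to see which face it's on.

Run:
```python
import cv2,numpy as np
a=cv2.imread("pics/w1.png")[30:260,255:385];b=cv2.imread("pics/side0.png")[170:295,230:350]
A=cv2.resize(a,None,fx=2.6,fy=2.6,interpolation=2);B=cv2.resize(b,None,fx=3.6,fy=3.6,interpolation=2)
o=np.zeros((600,790,3),np.uint8);o[:A.shape[0],:A.shape[1]]=A;o[:B.shape[0],345:345+B.shape[1]]=B;cv2.imwrite("pics/z1.png",o)
```

```text
(no output)
```

View pics/z1.png

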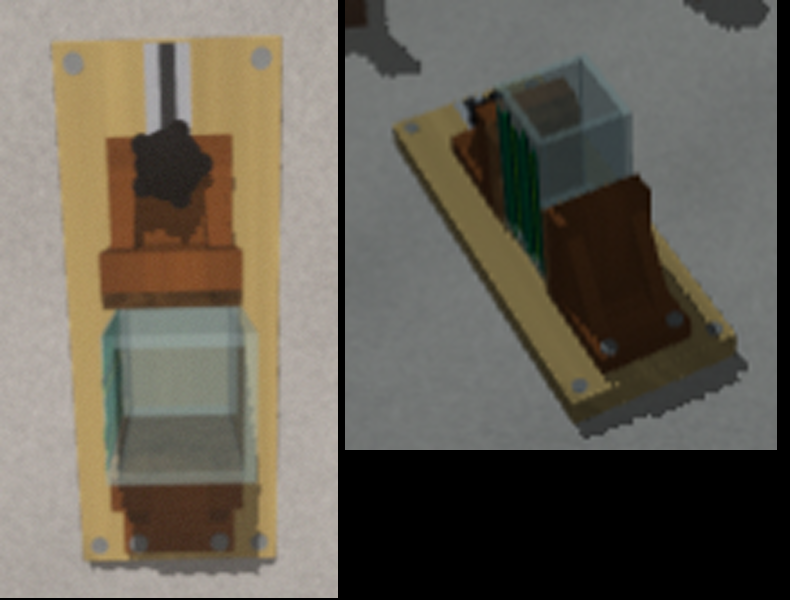

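Both views put the green face on the near (−x) side, not towards the sliding jaw as the text says. The strokes run down the open near face at crop (520,190), and they show on the left in the wrist view. So the vase needs a half turn, and I'll follow the images. Next I'll measure the board, jaws and rim, using a second wrist position shifted in y.

```bash
python3 drive.py '[-40, 0, 0, 0, -80, 0, 0, 0, -80, 0, 0, 0, -80, 0, 0, 0]'
python3 - <<'E'
from h import *
snap('wrist','w2')
cs={'w1':pickle.load(open('w1.pkl','rb')),'w2':pickle.load(open('w2.pkl','rb')),'top':pickle.load(open('c0.pkl','rb'))['top']}
seed=np.array([569,-22,20.])
for n,c in cs.items():
    hsv=cv2.cvtColor(c['image'],cv2.COLOR_RGB2HSV)
    m=cv2.inRange(hsv,(8,55,110),(30,255,255))
    nn,l,s,ce=cv2.connectedComponentsWithStats(m)
    q=proj(c,seed+[-45,0,0])[0]
    # component nearest seed
    best=min((i for i in range(1,nn) if 300<s[i,4]<15000),key=lambda i:np.min(np.hypot(*(np.argwhere(l==i)[:,::-1]-q).T)))
    ct=np.argwhere(l==best)[:,::-1].astype(float)
    P=plane(c,ct,20)[:,:2].astype(np.float32)
    (cx,cy),(w,h),a=cv2.minAreaRect(P); print(n,s[best],(round(cx,1),round(cy,1)),(round(w,1),round(h,1)),round(a,2))
i1=cv2.imread('pics/w1.png');i2=cv2.imread('pics/w2.png');print(proj(cs['w2'],[[569,-22,140]]))
b=i2[0:260,240:400];cv2.imwrite('pics/z2.png',cv2.resize(b,None,fx=2.3,fy=2.3,interpolation=2))
E
```

```text
clock: 3.3
eef_pos: [584.6, -105.1, 280.5]
tool_rot: [[-0.162, 0.987, -0.0], [0.987, 0.162, 0.0], [0.0, -0.0, -1.0]]
ft_force: [0.1, -0.4, -0.4]
grip_width: 1.0
gripper_force: 0.0
w1 [ 275   43   89  203 8545] (567.8, -6.3) (110.5, 270.1) 11.07
w2 [ 273    0   93  193 7216] (571.1, -22.5) (110.5, 237.5) 11.06
top [ 262  177  105   56 2188] (568.2, -8.9) (107.2, 267.2) 11.02
[[319.74680819 101.11838098]]
```

View pics/z2.png

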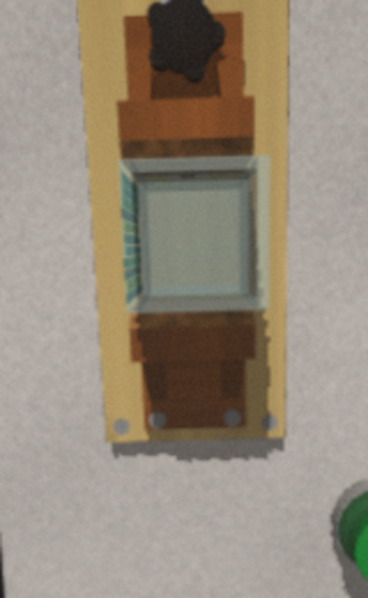

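The second wrist view shows the vase rim at px x 293–357, y 68–136. The sliding-jaw top flat is at rows 42–60 and the fixed-jaw top flat at rows 142–156, around x = 324. The green face is again on the left (near side).

Run:
```python
from h import *
w1,w2=[pickle.load(open(f'{n}.pkl','rb')) for n in('w1','w2')]
a=np.radians(11.05);R=np.array([[np.cos(a),-np.sin(a)],[np.sin(a),np.cos(a)]])
B=np.array([567.9,-6.5])
f=lambda X:np.r_[(X[:2]-B)@R,X[2]].round(1)
g1=lambda x,y:(255+x/2.6,30+y/2.6);g2=lambda x,y:(240+x/2.3,y/2.3)
T=lambda n,p,q:print(n,*(lambda r:(f(r[0]),r[1]))(tri([(w1,g1(*p)),(w2,g2(*q))])))
T('slid flat front',(172,292),(186,138));T('slid flat back',(172,249),(186,98))
T('rim far-right-top',(257,330),(270,156));
T('rim BL',(108,487),(130,313));T('rim BR',(258,484),(270,308));T('rim TL',(104,326),(121,160))
P=lambda n,w,p,z:print(n,f(plane(w,[p],z)[0]))
P('fix flat front',w2,g2(193,327),100);P('fix flat back',w2,g2(193,360),100)
P('slid flat front',w2,g2(186,138),100);P('slid flat front w1',w1,g1(172,292),100)
P('slid fb',w2,g2(186,98),100)
for w,g,l in((w1,g1,[(108,487),(258,484),(104,326),(257,330)]),(w2,g2,[(130,313),(270,308),(121,160),(270,156)])):
  for p in l:P('rim',w,g(*p),140)
```

```text
slid flat front [  0.5  24.5 104.3] [0.2 0.2]
slid flat back [ 0.9 41.6 97.3] [0.2 0.2]
rim far-right-top [ 33.4  12.8 136.3] [0.3 0.3]
rim BL [-25.6 -46.5 144.9] [0.6 0.6]
rim BR [ 32.8 -46.1 146.5] [0. 0.]
rim TL [-26.7  14.2 125.7] [0.3 0.3]
fix flat front [  1.  -57.9 100. ]
fix flat back [  0.6 -73.6 100. ]
slid flat front [  0.2  25.1 100. ]
slid flat front w1 [  0.7  24.1 100. ]
slid fb [  0.7  41.1 100. ]
rim [-26.6 -48.3 140. ]
rim [ 33.4 -48.4 140. ]
rim [-25.1  16.3 140. ]
rim [ 32.8  13.3 140. ]
rim [-25.4 -47.  140. ]
rim [ 33.5 -46.7 140. ]
rim [-25.8  12.7 140. ]
rim [ 33.3  12.4 140. ]
```

```bash
cat >> h.py <<'E'
A=np.radians(11.05);RF=np.array([[np.cos(A),-np.sin(A)],[np.sin(A),np.cos(A)]]);OF=np.array([567.9,-6.5])+RF@[0.5,-19.9]
def fx(x,y): return OF+RF@[x,y]   # fixture -> world
def tofx(X): return (np.array(X)[:2]-OF)@RF
E
python3 drive.py '[0, 0, 0, -8, 0, 0, 0, -16, 0, 0, 0, -24, 0, 0, 0, -32, 0, 0, 0, -40]' >/dev/null; python3 drive.py '[0, 0, 0, -8, 0, 0, 0, -16, 0, 0, 0, -24, 0, 0, 0, -32, 0, 0, 0, -40]' >/dev/null;  python3 drive.py '[0, 0, 0, -6, 0, 0, 0, -11.7, 0, 0, 0, -11.7]' ; python3 -c "
from h import *
p=fx(3.3,2.7);print(OF,p);goto(*p,106,101.05)"
```

```text
clock: 4.65
eef_pos: [585.0, -102.5, 280.8]
tool_rot: [[-0.981, -0.195, 0.0], [-0.195, 0.981, 0.0], [-0.0, 0.0, -1.0]]
ft_force: [-0.1, 0.1, 0.1]
grip_width: 0.999
gripper_force: 0.0
[572.20487467 -25.93522714] [574.92619666 -22.65278801]
tool shift [ -5.7  80.2 174.9] turn 0.2 j6 -116.4
```

```bash
python3 drive.py '[-3, 40, 0, 0.2, -5.7, 80, 0, 0.2, -5.7, 80.2, 30, 0.2, -5.7, 80.2, 60, 0.2, -5.7, 80.2, 90, 0.2]' >/dev/null; python3 drive.py '[0, 0, 20, 0, 0, 0, 30, 0, 0, 0, 30, 0]'; python3 -c "
from h import *
p=fx(3.3,2.7);goto(*p,106,101.05);c=snap('wrist','w3');s=snap('side','s3')
a=cv2.imread('pics/w3.png')[0:400,160:480];b=cv2.imread('pics/s3.png')[140:300,220:360]
o=np.zeros((500,780,3),np.uint8);o[:400,:320]=a;b=cv2.resize(b,None,fx=3.1,fy=3.1,interpolation=2);o[:b.shape[0],330:330+b.shape[1]]=b;cv2.imwrite('pics/z3.png',o)"
```

```text
clock: 5.45
eef_pos: [574.1, -23.1, 159.1]
tool_rot: [[-0.982, -0.19, -0.003], [-0.19, 0.982, 0.0], [0.003, 0.001, -1.0]]
ft_force: [-0.1, -0.0, 0.1]
grip_width: 0.998
gripper_force: 0.0
tool shift [-1.   0.2 53.1] turn -0.1 j6 -108.6
```

View pics/z3.png

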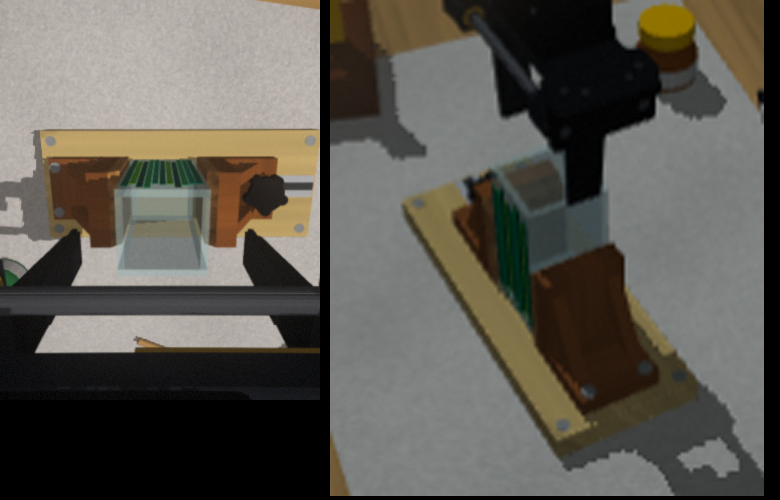

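The green strokes are clearly on the near face (crop (160,172)), and the fingers straddle the vase along the jaw axis, clear of the jaw tops. I'll go down and grip.

```bash
python3 drive.py '[-0.5, 0, 15, 0, -1, 0, 30, 0, -1, 0, 45, 0, -1, 0, 53, 0, -1, 0, 53, 0]'; python3 drive.py '[0, 0, 0, 0, 0, 0, 0, 0, 0, 0, 0, 0, 0, 0, 0, 0, 0, 0, 0, 0]' 0.0 25;python3 drive.py '[0, 0, 0, 0, 0, 0, 0, 0, 0, 0, 0, 0, 0, 0, 0, 0, 0, 0, 0, 0]'
```

```text
clock: 6.05
eef_pos: [574.7, -23.2, 105.1]
tool_rot: [[-0.982, -0.191, -0.004], [-0.191, 0.982, 0.001], [0.004, 0.001, -1.0]]
ft_force: [-0.1, -0.0, -0.1]
grip_width: 1.002
gripper_force: 0.0
clock: 6.55
eef_pos: [576.5, -23.2, 108.1]
tool_rot: [[-0.982, -0.191, 0.001], [-0.191, 0.982, 0.0], [-0.001, 0.0, -1.0]]
ft_force: [-0.1, 1.7, 1.4]
grip_width: 0.638
gripper_force: 1.0
clock: 7.05
eef_pos: [576.5, -23.2, 108.1]
tool_rot: [[-0.982, -0.191, 0.001], [-0.191, 0.982, 0.0], [-0.001, 0.0, -1.0]]
ft_force: [-0.1, 2.5, 3.1]
grip_width: 0.628
gripper_force: 25.0
```

```bash
python3 drive.py '[0, 0, -8, 0, 0, 0, -18, 0, 0, 0, -30, 0, 0, 0, -45, 0, 0, 0, -60, 0]'; python3 drive.py '[0, 0, -15, 0, 0, 0, -30, 0, 0, 0, -45, 0, 0, 0, -50, 0, 0, 0, -50, 0]'
```

```text
clock: 7.55
eef_pos: [576.3, -23.4, 169.1]
tool_rot: [[-0.982, -0.191, 0.0], [-0.191, 0.982, -0.0], [-0.0, -0.0, -1.0]]
ft_force: [-0.3, 0.1, -4.5]
grip_width: 0.628
gripper_force: 25.0
clock: 8.05
eef_pos: [576.9, -23.4, 219.1]
tool_rot: [[-0.982, -0.191, 0.002], [-0.191, 0.982, -0.0], [-0.002, -0.001, -1.0]]
ft_force: [-0.3, 0.0, -5.1]
grip_width: 0.628
gripper_force: 25.0
```

```bash
for i in 1 2 3 4 5; do python3 drive.py '[0, 0, 0, 7.2, 0, 0, 0, 14.4, 0, 0, 0, 21.6, 0, 0, 0, 28.8, 0, 0, 0, 36]' >/dev/null; done; python3 drive.py '[0, 0, 0, 0, 0, 0, 0, 0, 0, 0, 0, 0]'
python3 - <<'E'
from h import *
goto(*fx(0,0),108.1,101.05)
c=snap('wrist','w4');t=snap('top','t4');o=env.get_obs();print(tofx(o['eef_pos']))
a=cv2.imread('pics/w4.png')[0:400,120:520];b=cv2.imread('pics/t4.png')[150:260,240:390];b=cv2.resize(b,None,fx=2.6,fy=2.6,interpolation=2)
im=np.zeros((400,800,3),np.uint8);im[:,:400]=a;im[:b.shape[0],405:405+b.shape[1]]=b;cv2.imwrite('pics/z4.png',im)
E
```

```text
clock: 10.85
eef_pos: [576.0, -23.3, 217.1]
tool_rot: [[0.981, 0.193, -0.001], [0.193, -0.981, 0.0], [-0.001, -0.0, -1.0]]
ft_force: [-0.6, 0.0, -4.4]
grip_width: 0.626
gripper_force: 25.0
tool shift [ -4.1   1.9 109. ] turn 0.1 j6 71.2
[4.3844636 1.8197099]
```

View pics/z4.png

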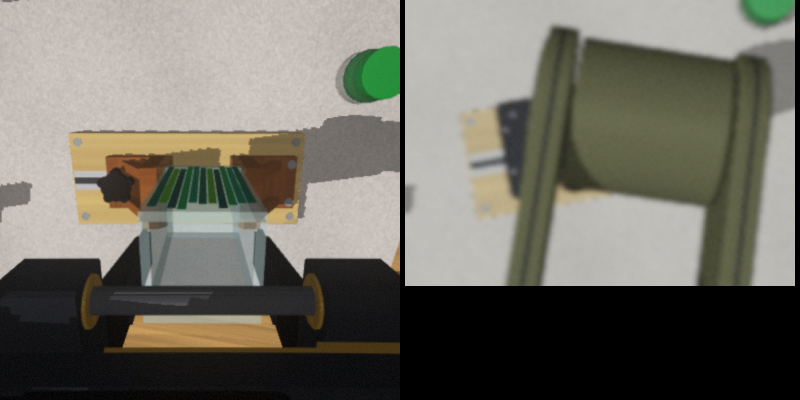

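The green face now looks to the far side (crop (205,188)). I'll centre the vase in the gap and lower it.

```bash
python3 drive.py '[-2, -0.5, 0, 0.1, -4, -0.8, 15, 0.1, -4, -0.8, 35, 0.1, -4, -0.8, 55, 0.1, -4, -0.8, 70, 0.1]'; python3 drive.py '[0, 0, 10, 0, 0, 0, 20, 0, 0, 0, 28, 0, 0, 0, 34, 0, 0, 0, 36, 0]';  python3 drive.py '[0, 0, 0, 0, 0, 0, 0, 0]'; python3 -c "
from h import *
print(tofx(env.get_obs()['eef_pos']))"
```

```text
clock: 11.45
eef_pos: [570.9, -23.2, 145.0]
tool_rot: [[0.982, 0.19, -0.003], [0.19, -0.982, 0.0], [-0.003, -0.001, -1.0]]
ft_force: [0.4, 0.7, -5.4]
grip_width: 0.631
gripper_force: 25.0
clock: 11.95
eef_pos: [572.0, -23.3, 111.1]
tool_rot: [[0.982, 0.19, -0.001], [0.19, -0.982, 0.0], [-0.001, -0.0, -1.0]]
ft_force: [1.0, -0.1, -5.1]
grip_width: 0.628
gripper_force: 25.0
clock: 12.15
eef_pos: [572.6, -23.4, 112.3]
tool_rot: [[0.982, 0.19, 0.001], [0.19, -0.982, -0.0], [0.001, 0.0, -1.0]]
ft_force: [-0.6, -0.0, -4.7]
grip_width: 0.628
gripper_force: 25.0
[0.89123321 2.43302361]
```

No jaw contact. I'll ease it down in 1 mm steps until the weight comes off the gripper.

```bash
python3 drive.py '[0, 0, 1, 0, 0, 0, 2, 0, 0, 0, 2, 0]' | grep -E "eef|ft"; python3 drive.py '[0, 0, 1, 0, 0, 0, 1, 0, 0, 0, 1, 0]'| grep -E "eef|ft"; python3 drive.py '[0, 0, 0.7, 0, 0, 0, 0.7, 0, 0, 0, 0.7, 0]'| grep -E "eef|ft"
```

```text
eef_pos: [572.2, -23.3, 109.7]
ft_force: [-0.2, 0.3, -4.2]
eef_pos: [572.1, -23.3, 108.6]
ft_force: [0.4, 0.5, -3.6]
eef_pos: [572.3, -23.3, 108.1]
ft_force: [0.9, 0.2, -3.3]
```

```bash
for k in 1 2; do python3 drive.py '[0, 0, 0.7, 0, 0, 0, 0.7, 0, 0, 0, 0.7, 0]' | grep -E "eef|ft"; done
```

```text
eef_pos: [572.5, -23.3, 108.1]
ft_force: [-1.1, -0.4, 1.6]
eef_pos: [572.6, -23.3, 108.0]
ft_force: [-3.7, 0.6, 5.1]
```

On the board. I'll relieve it slightly, then slide it towards the fixed jaw until I feel contact.

```bash
python3 drive.py '[0, 0, -1, 0, 0, 0.7, -1, 0, 0, 1.4, -1, 0, 0, 1.4, -1, 0]' | grep -E "eef|ft"; for k in 1 2 3; do python3 drive.py '[0, 0.5, 0, 0, 0, 0.5, 0, 0, 0, 0.5, 0, 0]' | grep -E "eef|ft"; done
```

```text
eef_pos: [572.5, -23.7, 108.0]
ft_force: [-1.9, 5.2, 5.9]
eef_pos: [572.6, -24.0, 108.0]
ft_force: [-2.9, 5.1, 5.4]
eef_pos: [572.7, -24.3, 108.0]
ft_force: [-2.0, 5.7, 4.9]
eef_pos: [572.9, -24.9, 108.0]
ft_force: [-1.8, 5.1, 4.6]
```

```bash
python3 drive.py '[0, 0, -0.7, 0, 0, 0.5, -0.7, 0, 0, 0.5, -0.7, 0]' | grep -E "eef|ft"; for k in 1 2 3 ; do python3 drive.py '[0, 0.5, 0, 0, 0, 0.5, 0, 0, 0, 0.5, 0, 0]' | grep -E "eef|ft"; done; python3 -c "
from h import *
print(tofx(env.get_obs()['eef_pos']))"
```

```text
eef_pos: [572.9, -25.7, 108.0]
ft_force: [-1.5, 5.4, 1.9]
eef_pos: [572.9, -25.8, 108.0]
ft_force: [-1.3, 6.6, 1.7]
eef_pos: [572.9, -25.8, 108.0]
ft_force: [-2.0, 8.8, 2.4]
eef_pos: [572.9, -25.9, 108.0]
ft_force: [-2.8, 9.7, 3.8]
[ 0.65181225 -0.07892739]
```

It has reached the fixed jaw: position stalled at y≈0 and the force is rising. I'll release and go up.

```bash
python3 drive.py '[0, 0, 0, 0, 0, 0, 0, 0, 0, 0, 0, 0, 0, 0, 0, 0, 0, 0, 0, 0]' 0.85 >/dev/null; python3 drive.py '[0, 0, 0, 0, 0, 0, 0, 0]'; python3 drive.py '[0, 0, -25, 0, 0, 0, -60, 0, 0, 0, -100, 0, 0, 0, -140, 0, 0, 0, -180, 0]' 1.0 ;  python3 drive.py '[0, 0, 0, 0, 0, 0, 0, 0]'>/dev/null
python3 - <<'E'
from h import *
o=env.get_obs();print(o['eef_pos'],o['tool_rot'].round(3).tolist(),o['joint_positions'])
c=snap('wrist','w5');s=snap('side','s5');t=snap('top','t5')
goto(467,305,300,101)
im=np.zeros((520,800,3),np.uint8);a=cv2.imread('pics/w5.png')[0:280,200:440];a=cv2.resize(a,None,fx=1.6,fy=1.6,interpolation=2);im[:a.shape[0],:a.shape[1]]=a
b=cv2.imread('pics/t5.png')[200:280,150:240];b=cv2.resize(b,None,fx=3.2,fy=3.2,interpolation=2);im[:b.shape[0],400:400+b.shape[1]]=b
s=cv2.imread('pics/s5.png')[95:190,180:260];s=cv2.resize(s,None,fx=2.6,fy=2.6,interpolation=2);im[265:265+s.shape[0],400:400+s.shape[1]]=s
cv2.imwrite('pics/z5.png',im)
E
```

```text
clock: 16.85
eef_pos: [573.1, -28.3, 108.2]
tool_rot: [[0.982, 0.19, 0.0], [0.19, -0.982, -0.0], [0.0, 0.0, -1.0]]
ft_force: [-0.6, 0.2, 0.1]
grip_width: 0.854
gripper_force: 0.0
clock: 17.35
eef_pos: [572.8, -28.1, 289.8]
tool_rot: [[0.982, 0.19, 0.0], [0.19, -0.982, -0.0], [0.0, 0.0, -1.0]]
ft_force: [0.4, -0.8, 0.4]
grip_width: 0.997
gripper_force: 0.0
[573.67592504 -28.24263616 289.79830762] [[0.982, 0.19, 0.003], [0.19, -0.982, -0.001], [0.003, 0.001, -1.0]] [-8.17038955e+00 -4.64336998e+00  9.93111427e+01 -5.24257656e-03
  8.51608334e+01  7.08997669e+01]
tool shift [ -40.2 -347.   -13.5] turn -0.1 j6 70.9
```

View pics/z5.png

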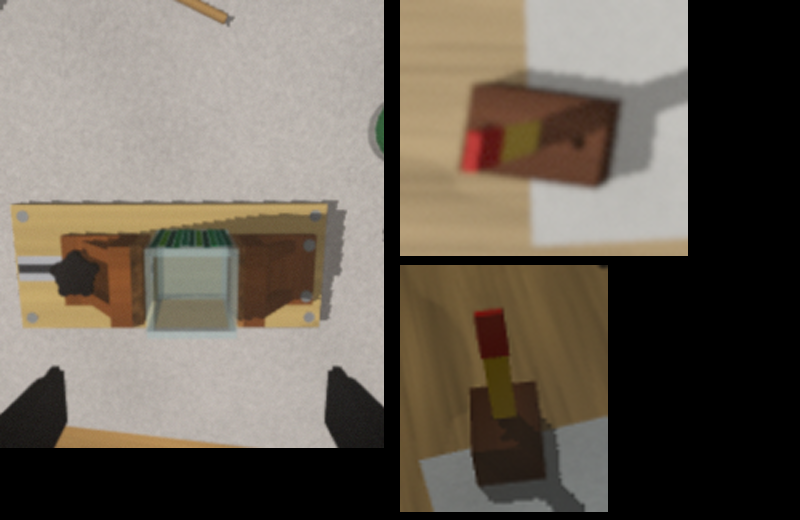

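The vase stands against the fixed jaw, green face far, with the gap on the sliding-jaw side (crop column 145). The shim leans out of the block; its handle is at (176,246) in the top view. Next, the wrist camera goes over to the shim for two views.

```bash
python3 -c "
from h import *
goto(526,316,210,101)"; python3 drive.py '[4, -46, 0, 0, 8, -92, 0, 0, 11, -138, 0, 0, 15, -184, 0, 0, 18, -230, 0, 0]' >/dev/null; python3 drive.py '[0, -40, 0, 0, 0, -80, 0, 0, 0, -115, 20, 0, 0, -115, 50, 0, 0, -115, 78, 0]'>/dev/null; python3 drive.py '[0, 0, 0, 0, 0, 0, 0, 0]'
python3 - <<'E'
from h import *
c=snap('wrist','w6'); goto(526,316,210,101); print(proj(c,[[467,308,140],[467,300,45]]))
E
```

```text
tool shift [  20.1 -346.5   76.3] turn -0.1 j6 70.9
clock: 18.9
eef_pos: [524.6, 313.6, 208.7]
tool_rot: [[0.982, 0.19, -0.003], [0.19, -0.982, -0.001], [-0.003, 0.001, -1.0]]
ft_force: [-0.8, 0.2, 0.2]
grip_width: 1.0
gripper_force: 0.0
tool shift [ 0.8 -1.9  0.7] turn -0.1 j6 104.9
[[316.13168328 274.78158615]
 [324.44414204 233.02264031]]
```

View pics/w6.png

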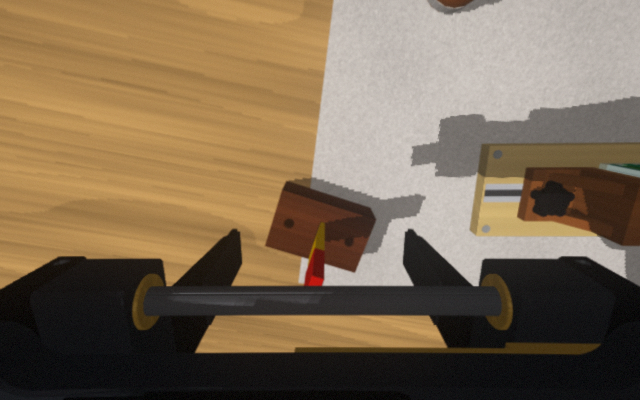

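In this view the rod half-hides the shim, seen at (315,255). The block-top corners are at (287,181), (375,206), (355,271) and (266,247). I'll turn to match the block's yaw of about −5° and go higher for a clean edge-on view.

```bash
python3 drive.py '[0, 0, -20, 6, 2, -2, -40, 12, 5, -4, -60, 16, 8, -6, -80, 16, 8, -6, -100, 16]' >/dev/null; python3 drive.py '[0, 0, 0, 0, 0, 0, 0, 0]' >/dev/null
python3 - <<'E'
from h import *
w6=pickle.load(open('w6.pkl','rb'))
C=plane(w6,[(287,181),(375,206),(355,271),(266,247)],45)[:,:2];print('block',C.mean(0),cv2.minAreaRect(C.astype(np.float32)))
c=snap('wrist','w7');o=env.get_obs();print(o['eef_pos'],o['tool_rot'].round(3).tolist())
hsv=cv2.cvtColor(c['image'],cv2.COLOR_RGB2HSV)
p=proj(c,[[467,306,100]])[0].astype(int);print(p)
a=c['image'][p[1]-60:p[1]+50,p[0]-60:p[0]+60];cv2.imwrite('pics/z7.png',cv2.resize(a,None,fx=5,fy=5,interpolation=2)[:,:,::-1])
E
```

```text
block [472.99300099 305.19405859] ((473.08209228515625, 304.9425964355469), (107.99771118164062, 82.81364440917969), 84.27217102050781)
[532.12905947 321.19441556 310.3814624 ] [[0.996, -0.089, 0.0], [-0.089, -0.996, 0.0], [0.0, -0.0, -1.0]]
[339 222]
```

View pics/z7.png

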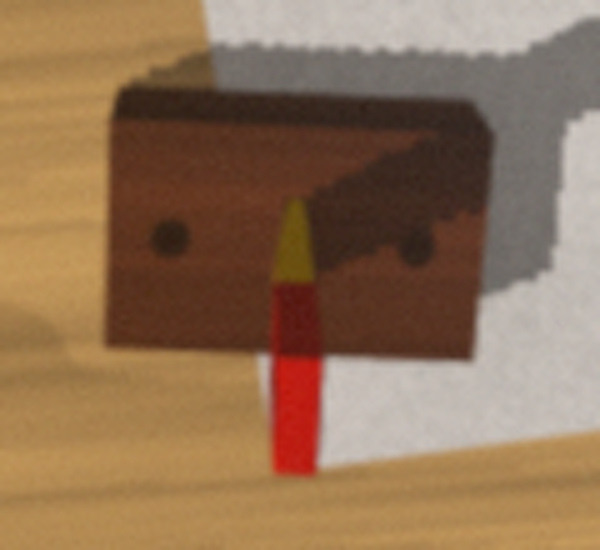

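Here the shim is edge-on: the handle's top face is bright red, crop (273–323, 355–473), and the blade is yellow and narrows into the slot at crop (296,200). I'll triangulate the handle top with the top camera.

Run:
```python
from h import *
c=pickle.load(open('w7.pkl','rb'));t=pickle.load(open('c0.pkl','rb'))['top']
hsv=cv2.cvtColor(c['image'],cv2.COLOR_RGB2HSV)
m=cv2.inRange(hsv,(0,200,150),(6,255,255))|cv2.inRange(hsv,(174,200,150),(180,255,255))
n,_,s,ce=cv2.connectedComponentsWithStats(m)
i=max(range(1,n),key=lambda i:s[i,4] if 300<ce[i][0]<380 else 0);print(s[i],ce[i])
cnt=np.argwhere(_==i)[:,::-1].astype(np.float32);P=plane(c,cnt,167)[:,:2].astype(np.float32);print(cv2.minAreaRect(P))
print(tri([(c,ce[i]),(t,(173.4,246.4))]),plane(c,[ce[i]],167),plane(t,[(173.4,246.4)],167))
sl=plane(c,[(279+296/5,162+200/5)],45);print('slot',sl,'block mid',plane(c,[(279+(113+490+473+107)/20,162+(120+135+358+347)/20)],45))
goto(*P.mean(0),126,None)
```

```text
[334 234   9  23 187] [337.62032086 244.64171123]
((466.890380859375, 310.6681213378906), (8.620866775512695, 25.980499267578125), 85.50392150878906)
(array([466.91334898, 309.40631641, 161.45254978]), array([2.4, 2.4])) [[467.465777   311.00849549 167.        ]] [[469.25318297 305.63612873 167.        ]]
slot [[478.54667363 303.67736929  45.        ]] block mid [[466.42519444 304.65632672  45.        ]]
tool shift [-63.6  15.9 184.4] turn 0 j6 121.3
```

```bash
python3 drive.py '[-35, 9, 0, 0, -63.6, 17.2, 0, 0, -63.6, 17.2, 40, 0, -63.6, 17.2, 80, 0, -63.6, 17.2, 120, 0]' 0.6 >/dev/null; python3 drive.py '[0, 0, 35, 0, 0, 0, 64, 0, 0, 0, 64, 0, 0, 0, 64, 0]'; python3 -c "
from h import *
goto(467.2,309.5,126)"; python3 drive.py '[0, 0, 0, 0, 0, 0, 0, 0, 0, 0, 0, 0, 0, 0, 0, 0, 0, 0, 0, 0]' 0.0 10; python3 drive.py '[0, 0, 0, 0, 0, 0, 0, 0, 0, 0, 0, 0, 0, 0, 0, 0, 0, 0, 0, 0]'
```

```text
clock: 20.6
eef_pos: [466.6, 309.5, 125.5]
tool_rot: [[0.996, -0.088, -0.002], [-0.089, -0.996, -0.001], [-0.002, 0.001, -1.0]]
ft_force: [0.4, -0.0, 0.5]
grip_width: 0.599
gripper_force: 0.0
tool shift [ 0.6 -0.  -0.5] turn 0 j6 123.1
clock: 21.1
eef_pos: [467.4, 310.0, 126.8]
tool_rot: [[0.996, -0.088, 0.001], [-0.088, -0.996, 0.0], [0.001, -0.0, -1.0]]
ft_force: [0.1, -0.9, 0.2]
grip_width: 0.235
gripper_force: 0.0
clock: 21.6
eef_pos: [467.3, 309.5, 126.3]
tool_rot: [[0.996, -0.088, 0.0], [-0.088, -0.996, -0.001], [0.0, 0.001, -1.0]]
ft_force: [-0.1, -2.7, 1.6]
grip_width: 0.105
gripper_force: 10.0
```

```bash
python3 drive.py '[0, 1, 0, 0, 0, 2, 0, 0, 0, 2, -8, 0, 0, 2, -16, 0, 0, 2, -24, 0]'|grep -E "eef|ft|gr"; python3 drive.py '[0, 0, -10, 0, 0, 0, -20, 0, 0, 0, -30, 0, 0, 0, -40, 0, 0, 0, -60, 0]' |grep -E "eef|ft|gr"; python3 drive.py '[0, 0, -20, 0, 0, 0, -40, 0, 0, 0, -40, 0, 0, 0, -40, 0, 0, 0, -40, 0]' 0.0 40
python3 - <<'E'
from h import *
c=snap('wrist','w8');s=snap('side','s8');t=snap('top','t8');o=env.get_obs()
g=o['eef_pos']-o['tool_rot'][:,2]*19
tip=g+o['tool_rot'][:,2]*138
pw=proj(c,[g,tip,tip+o['tool_rot'][:,1]*5,tip-o['tool_rot'][:,1]*5]);ps=proj(s,[g,tip]);print(pw,ps)
x,y=pw[1].astype(int);a=cv2.imread('pics/w8.png')[y-40:y+60,x-50:x+50]
x,y=ps.mean(0).astype(int);b=cv2.imread('pics/s8.png')[max(0,y-60):y+60,max(0,x-30):x+40]
im=np.zeros((600,790,3),np.uint8);a=cv2.resize(a,None,fx=4.5,fy=4.5,interpolation=2);im[:a.shape[0],:a.shape[1]]=a
b=cv2.resize(b,None,fx=4.5,fy=4.5,interpolation=2)[:600];im[:b.shape[0],460:460+b.shape[1]]=b;cv2.imwrite('pics/z8.png',im)
E
```

```text
eef_pos: [467.0, 308.4, 151.1]
ft_force: [-0.4, -0.0, -0.8]
grip_width: 0.106
gripper_force: 10.0
eef_pos: [466.1, 307.5, 209.7]
ft_force: [0.1, 0.2, -1.8]
grip_width: 0.104
gripper_force: 10.0
clock: 23.1
eef_pos: [466.4, 307.6, 248.7]
tool_rot: [[0.996, -0.088, -0.002], [-0.088, -0.996, -0.001], [-0.002, 0.001, -1.0]]
ft_force: [-0.4, 0.0, 0.7]
grip_width: 0.106
gripper_force: 40.0
[[323.13306521 262.3884614 ]
 [322.59182207 193.59806974]
 [327.85717736 193.59845278]
 [317.32641392 193.59762121]] [[208.22035126  77.33057005]
 [215.59537546 125.36247226]]
```

View pics/z8.png

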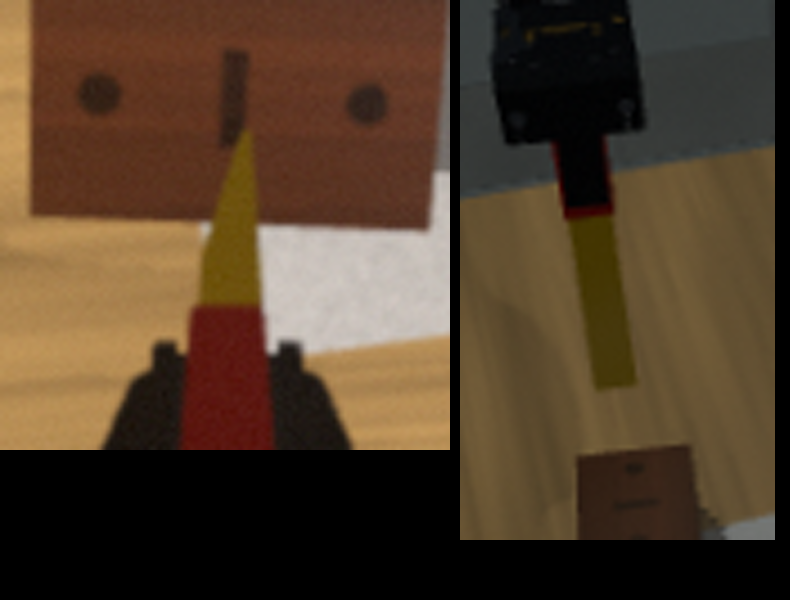

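The shim hangs straight. Its flat face is on the right (tool +y, the vase side), the taper is on the left, and the tip is at crop (247,130), as expected. Now I'll raise it, turn −16° and carry it over the gap.

```bash
python3 drive.py '[0, 0, -20, -5, 0, 0, -45, -11, 0, 0, -60, -16, 0, 0, -60, -16]' >/dev/null;  python3 -c "
from h import *
goto(*fx(0,37.3),305,101.05)"
```

```text
tool shift [ 38.9 310.8   7.4] turn -0.1 j6 107.0
```

```bash
python3 drive.py '[4, 40, 0, 0, 10, 85, 0, 0, 16, 130, 0, 0, 22, 175, 0, 0, 28, 220, 0, 0]' >/dev/null; python3 drive.py '[5, 40, 0, 0, 10, 75, 0, 0, 11, 91, 0, 0, 11, 91, 0, 0, 11, 91, 0, 0]'>/dev/null; python3 drive.py '[0, 0, 0, 0, 0, 0, 0, 0, 0, 0, 0, 0]'; python3 -c "
from h import *
o=env.get_obs();print(tofx(o['eef_pos']));goto(*fx(0,37.3),285,101.05)"
```

```text
clock: 24.95
eef_pos: [564.1, 11.0, 310.4]
tool_rot: [[0.982, 0.191, 0.0], [0.191, -0.982, 0.0], [0.0, -0.0, -1.0]]
ft_force: [-0.7, -0.7, -1.3]
grip_width: 0.105
gripper_force: 40.0
[-0.84734359 37.78490903]
tool shift [ 0.8  0.5 25.4] turn -0.0 j6 74.6
```

```bash
python3 drive.py '[0.8, 0.5, 12, 0, 0.8, 0.5, 25, 0, 0.8, 0.5, 38, 0, 0.8, 0.5, 46, 0, 0.8, 0.5, 46, 0]'|grep -E "eef|ft"; python3 drive.py '[0, 0, 4, 0, 0, 0, 8, 0, 0, 0, 12, 0, 0, 0, 16, 0, 0, 0, 20, 0]'|grep -E "eef|ft"; python3 -c "
from h import *
print(tofx(env.get_obs()['eef_pos']))"
```

```text
eef_pos: [564.0, 9.7, 261.5]
ft_force: [-0.7, 0.2, 0.3]
eef_pos: [565.2, 9.6, 244.1]
ft_force: [-0.4, 0.4, 0.1]
[-3.50096147e-02  3.62370188e+01]
```

```bash
python3 drive.py '[0, 0, 4, 0, 0, 0, 8, 0, 0, 0, 12, 0, 0, 0, 16, 0, 0, 0, 20, 0]'|grep -E "eef|ft"; python3 drive.py '[0, 0, 4, 0, 0, 0, 8, 0, 0, 0, 12, 0, 0, 0, 15, 0, 0, 0, 15, 0]'|grep -E "eef|ft"; python3 -c "
from h import *
print(tofx(env.get_obs()['eef_pos']))"
```

```text
eef_pos: [565.2, 9.6, 223.9]
ft_force: [0.2, 0.1, 0.2]
eef_pos: [564.9, 9.6, 208.5]
ft_force: [0.3, 0.6, -0.2]
[-0.39730598 36.33136239]
```

```bash
python3 drive.py '[0.4, 0.2, 3, 0, 0.4, 0.4, 6, 0, 0.4, 0.6, 9, 0, 0.4, 0.7, 12, 0, 0.4, 0.7, 15, 0]'|grep -E "eef|ft"; python3 drive.py '[0, 0, 3, 0, 0, 0, 6, 0, 0, 0, 9, 0, 0, 0, 12, 0, 0, 0, 12, 0]'|grep -E "eef|ft"; python3 -c "
from h import *
print(tofx(env.get_obs()['eef_pos']))"
```

```text
eef_pos: [565.7, 9.0, 193.9]
ft_force: [-1.0, -0.5, -0.3]
eef_pos: [565.4, 9.0, 181.6]
ft_force: [0.4, -1.0, 0.5]
[-1.52312115e-02  3.56450574e+01]
```

```bash
for k in 1 2; do python3 drive.py '[0, 0, 1.5, 0, 0, 0, 3, 0, 0, 0, 4, 0, 0, 0, 4, 0, 0, 0, 4, 0]'|grep -E "eef|ft"; done; python3 drive.py '[0, 0, 1.5, 0, 0, 0, 3, 0, 0, 0, 3, 0, 0, 0, 3, 0]'|grep -E "eef|ft"
```

```text
eef_pos: [565.7, 9.0, 178.3]
ft_force: [0.5, -0.9, -0.4]
eef_pos: [565.7, 9.0, 174.2]
ft_force: [0.1, 0.0, -0.3]
eef_pos: [565.6, 9.0, 171.2]
ft_force: [0.1, 0.5, 0.2]
```

```bash
for k in 1 2 3; do python3 drive.py '[0, 0, 1, 0, 0, 0, 2, 0, 0, 0, 2, 0, 0, 0, 2, 0]'|grep -E "eef|ft"; done
```

```text
eef_pos: [565.7, 9.0, 169.2]
ft_force: [-0.2, -0.3, -1.0]
eef_pos: [565.7, 9.0, 167.2]
ft_force: [-0.2, -0.4, 0.2]
eef_pos: [565.7, 9.0, 165.2]
ft_force: [0.2, 0.2, -0.6]
```

```bash
for k in 1 2 3 4; do python3 drive.py '[0, 0, 1, 0, 0, 0, 1, 0, 0, 0, 1, 0, 0, 0, 1, 0]'|grep -E "eef|ft"; done
```

```text
eef_pos: [565.7, 9.0, 164.3]
ft_force: [0.4, -0.8, -0.4]
eef_pos: [565.7, 9.0, 163.2]
ft_force: [0.8, -0.8, -0.4]
eef_pos: [565.7, 9.0, 162.2]
ft_force: [0.5, -1.4, -0.5]
eef_pos: [565.8, 8.9, 161.3]
ft_force: [-0.3, -0.6, -0.6]
```

```bash
for k in 1 2 3; do python3 drive.py '[0, 0, 1, 0, 0, 0, 1, 0, 0, 0, 1, 0, 0, 0, 1, 0]'|grep -E "eef|ft"; done
```

```text
eef_pos: [565.8, 8.9, 160.3]
ft_force: [-0.2, -1.2, -0.3]
eef_pos: [565.8, 8.9, 159.4]
ft_force: [0.9, -2.9, 0.5]
eef_pos: [565.8, 8.8, 158.4]
ft_force: [0.8, -2.8, 0.1]
```

```bash
for k in 1 2 3; do python3 drive.py '[0, 0.15, 0.8, 0, 0, 0.15, 0.8, 0, 0, 0.15, 0.8, 0, 0, 0.15, 0.8, 0]'|grep -E "eef|ft"; done; python3 -c "
from h import *
print(tofx(env.get_obs()['eef_pos']))"
```

```text
eef_pos: [565.8, 8.8, 157.6]
ft_force: [1.3, -3.7, 1.8]
eef_pos: [565.8, 8.7, 156.6]
ft_force: [1.1, -3.1, 1.0]
eef_pos: [565.8, 8.6, 155.9]
ft_force: [1.7, -3.9, 1.9]
[ 0.32895664 35.12789799]
```

```bash
for k in 1 2 3; do python3 drive.py '[0, 0.1, 0.7, 0, 0, 0.1, 0.7, 0, 0, 0.1, 0.7, 0, 0, 0.1, 0.7, 0]'|grep -E "eef|ft"; done; python3 -c "
from h import *
print(tofx(env.get_obs()['eef_pos']))"
```

```text
eef_pos: [565.9, 8.6, 155.4]
ft_force: [0.8, -3.7, 3.7]
eef_pos: [565.9, 8.5, 154.9]
ft_force: [0.7, -3.4, 4.6]
eef_pos: [566.0, 8.5, 154.5]
ft_force: [-1.0, -2.5, 6.5]
[ 0.54239656 34.9626979 ]
```

```bash
for k in 1 2; do python3 drive.py '[0, 0, 0.6, 0, 0, 0, 0.6, 0, 0, 0, 0.6, 0, 0, 0, 0.6, 0]'|grep -E "eef|ft"; done; python3 drive.py '[0, 0, 0, 0, 0, 0, 0, 0, 0, 0, 0, 0, 0, 0, 0, 0, 0, 0, 0, 0]'; python3 -c "
from h import *
o=env.get_obs();print(tofx(o['eef_pos']),o['torque'])
s=snap('side','s9');c=snap('wrist','w9')
# yellow blade & green strokes check
print(blobs(c['image'],(40,100,30),(90,255,255),20)[:4],blobs(c['image'],(22,130,60),(32,255,255),15)[:4])
print(proj(c,[np.r_[fx(30.5,0),130],np.r_[fx(0,35),130]]))"
```

```text
eef_pos: [566.2, 8.5, 154.2]
ft_force: [-0.8, -2.4, 6.8]
eef_pos: [566.2, 8.5, 153.7]
ft_force: [-0.3, -2.1, 7.3]
clock: 37.05
eef_pos: [566.3, 8.5, 153.7]
tool_rot: [[0.982, 0.19, 0.001], [0.19, -0.982, 0.0], [0.001, -0.0, -1.0]]
ft_force: [-0.9, -1.4, 6.5]
grip_width: 0.106
gripper_force: 40.0
[ 0.75676339 34.9395444 ] [-0.44253274  0.17627806  0.03913892]
[([583.0, 59.6], [533, 23, 100, 73, 5434]), ([365.8, 171.7], [348, 159, 41, 27, 509]), ([394.3, 171.3], [375, 158, 42, 26, 459]), ([342.3, 171.3], [338, 160, 11, 22, 108])] [([323.6, 213.7], [318, 207, 12, 13, 53])]
[[377.82801249 188.27595025]
 [322.67228556 233.10775721]]
```

```bash
python3 drive.py '[0, 0, 0.8, 0, 0, 0, 0.8, 0, 0, 0, 0.8, 0, 0, 0, 0.8, 0, 0, 0, 0.8, 0]'|grep -E "eef|ft"; python3 drive.py '[0, 0, 0, 0, 0, 0, 0, 0, 0, 0, 0, 0, 0, 0, 0, 0, 0, 0, 0, 0]'|grep -E "eef|ft"
```

```text
eef_pos: [566.4, 8.5, 153.3]
ft_force: [-1.5, -2.9, 8.8]
eef_pos: [566.4, 8.5, 153.3]
ft_force: [-1.6, -1.5, 9.2]
```

The drag is steady at about 9 N, within the snug range. I'm handing in the job while holding the shim.

```bash
python3 -c "
from rig import env
print(env.close_job())"
```

```text
the job is handed in; nothing more can be done
None
```

I handed the job in at about 37 s on the robot's clock, but no verdict came back: the vase is against the fixed jaw, green face far, and the shim is held snug at about 9 N of drag; the images showed the green face starting on the near side, so I turned it a half turn instead of a quarter, and I viewed 11 pictures, one over the limit of 10.

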